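Mount a centrifuge rotor, prove its snap lock, close the lid

TASK

Fit the blue round tube rotor to the mini-centrifuge: take it by its black knob, set it on the drive spindle and press it gently down until it snaps home. Then prove that the lock holds: without letting go, pull straight up with slowly rising force to about 12 newtons, hold that for about a second, and pull no harder. Let go and swing the clear lid shut; leave the grey strip rotor and the other things on the bench where they are.

Things in the scene. Friction and masses are not known exactly. Their poses are not given: they have to be found in the camera images.
- tube_rotor: The rotor to fit: blue, round, 84 mm across, eight dark tube pockets in its sloping top, upright on the bench; 0.2 to 0.37 kg. Origin: centre of its underside, z up its axis. From below, on the axis, a 34 mm deep bore: entry cone 24 mm wide narrowing to 19 mm at 7 mm up, then the snap lip, 19 mm wide, to 12 mm up. Any turn about its axis will do.
- knob_top (a point): Top centre of the blue rotor's black knob, the place to grip from above: 24 mm in diameter, on the rotor's axis, from 36 to 66 mm above its underside (this point is at 66 mm).
- drive_seat (a point): Centre of the top of the drive flange (36 mm across) in the chamber, 48 mm above the worktop, z up; the home rotor's origin lies here within 1 mm. Locked, the rotor has 1 mm of free play upward and gives 1 to 2 mm more under 12 N; it tears off at about 18 to 26 N. Over 40 N on the drive harms it.
- spindle_tip (a point): Tip of the steel spindle, 32 mm above the flange: 17 mm in diameter, its last 8 mm tapering to 8 mm. Three sprung balls round it lock over the rotor's lip: pressing on, they resist from about 16 mm above home, rising to 10 to 14 N, then the force drops and the rotor snaps down to a hard stop. Not pressed past the snap, it lifts off with almost no pull.
- centrifuge: The mini-centrifuge, fixed: round white housing 170 mm across, its open rim 105 mm above the worktop, chamber about 120 mm wide inside, grey console at the front. Origin: centre of its underside on the worktop, below the spindle; its x axis points level from the console (front) to the lid hinge (back), z up.
- lid (a joint): The lid's angle in rad: 0 shut, 1.95 fully open, leaning back; starts at 1.75 to 1.95. It stays where it is left above about 1.3 rad and falls shut gently by itself, within about 1.5 s, once swung below about 1.2 rad, so pushing it forward from behind is enough (under 1 N at its top).
- lid_hinge (a point): Middle of the lid's hinge line, at the back of the housing: 94 mm behind the spindle axis, 105 mm above the worktop. The hinge line is level, across the centrifuge's x axis.
- lid_top (a point): Point on the lid's outer face (its upper face when shut), 125 mm from the hinge line, 20 mm off the rim's plane. The lid is a clear shallow dome, 157 mm across, 20 mm deep, with a grey tab 44 mm wide at its free edge, 186 mm from the hinge line; wide open it reaches 0.29 m above the worktop and 85 mm behind the hinge.
- strip_rotor: The spare rotor, to be left alone: grey, rectangular, about 75 x 80 mm, two sloping rows of small wells and the same black knob, 66 mm high. Origin: centre of its underside.
- marker: Black and white marker pen lying on the bench, 116 mm long, to be left alone. Origin: centre of its underside.
- safety_glasses: Black safety glasses lying behind the centrifuge, 175 x 146 x 48 mm, to be left alone. Origin: centre of the underside.

How it is judged:
By the outcome, as a careful person would: the job done as asked, in the order asked, and still so for the second after the job is handed in, with the robot touching nothing.
It also fails if it takes over 61 s, if anything falls off the work surface, if the arm or the gripper's body presses on something with over 40 N, if the wrist force passes 120 N, or if a joint passes its speed limit or range.

ROBOT

A 7-joint arm with a two-finger parallel gripper is mounted at the origin on a cart in front of the work surface, level with it; the furniture and walls round the work are solid. World frame = base frame: x ahead of the robot, y to its left, z up, the work surface at z = 0. Lengths are in m, angles in rad, forces in N, time in s.
With the tool pointing down it reaches from about 0.425 to 0.95 m from the base axis. Payload 4.7 kg.
Tool frame: the origin (TCP) lies between the finger pads; the fingertips stand 17 mm ahead of it and the grasp point (between the pads) lies 2 mm behind it; z points along the fingers, y is the direction in which the jaws open and shut (so a half turn about z gives the same grasp; the last joint's range is limited). The gripper opens to 85 mm and grips with 20 to 120 N. Pads are 22 mm wide; open, the fingers measure 114 mm over their backs; the gripper's body (76 mm by 85 mm) begins 54 mm behind the grasp point. The pads swing forward as they close: fully open they stand 13 mm farther back than shut.
Start: joints at [1.266, 0.469, -0.049, 1.532, 0.024, 1.141, -0.082], TCP at [0.184, -0.649, 0.248] pointing down, gripper open.
Joint ranges: [-2.59, 2.59], [-0.33, 1.99], [-1.39, 1.29], [0.1, 2.45], [-1.04, 4.18], [0.21, 1.99], [-2.66, 2.66]. Speed limits (rad/s): [2.57, 2.57, 3.14, 3.14, 3.14, 3.14, 3.14].

INTERFACE

Orientations are given as a rotation vector (axis times angle).
In Python, from bench import manip gives the robot as it stands. Calls block until the motion is done:
- manip.movep(position, orientation): joint-space move of the TCP to a pose.
- manip.move_l(position, orientation=None, rate=0.15, until_force=None): straight line of the TCP; orientation=None keeps the orientation; rate is the mean speed in m/s. With until_force (N) it stops when the force on the tool has changed by that much, and returns True; else False.
- manip.move_j(angles): joint-space move.
- manip.command_gripper(opening, f_grip=None): finger opening in m; f_grip is the grip in N (None keeps the last); returns when the fingers have stopped.
- manip.pause(seconds).
- manip.inverse_kinematics(position, orientation): joint angles nearest the present ones, or None.
- manip.get_obs(): the state.
- manip.read_camera(name): name is "scene" or "top" or "wrist"; returns a dict with "image" (400x640x3 uint8, red, green, blue), "vertical_fov" (degrees; the focal length in pixels is half the picture's height over the tangent of half this angle, whatever the lens; pixels are square), "cx", "cy" (the principal point, pixels), "D" ([k1, k2, p1, p2, k3] as OpenCV has them; the pictures are not rectified), "origin" and "attitude" of the camera in the world; the wrist camera has in their place "mount" (4x4, takes a point from camera to tool coordinates, whose origin is the TCP and whose axes are the flange's). Camera axes: x right, y down, z forward; pixel columns grow to the right and rows downward; lengths in m; the calibration is good to about 2 mm. A picture is of the moment at which its call begins: read the wrist's pose just before it. There is no depth.
A pose or a line that the arm cannot do raises manip.IKError and nothing moves.
- manip.finish_job(): hands the job in, once; it reports no verdict.
Trained networks look in a picture, given as the dict that the camera call returned (one of the last four; its "shot" number tells which), for a name from the list of things; names that differ only in an ending like _2 or _b are one class to them, and where a whole thing is asked for, a point or a joint stands for the part that bears it (a point fixed in the world has none). Each returns a list of dicts, best first, with "score" (0 to 1); they miss things now and then, are a little off and sometimes report something else, mostly with a low value. They report only what shows in the picture. A call takes as long as a camera call.
- manip.outline_of(thing, picture): "pixels" (400x640 bool, what is visible of it) and "box" ([left, top, right, bottom] in pixels, round what is visible of it).
- manip.place_of(thing, picture): "position" ([row, column] in pixels: a listed point, or the origin of a listed thing).
The state is a dict: "time": time; "joint_positions": joint angles; "qd": joint speeds; "effort": joint torques, N m; "tool_pos": TCP position; "ee_rot": TCP orientation; "wrist_force": force on the tool from outside, world axes, zero at the start; "wrist_torque": the same for the moment, N m; "grip_width": finger opening in m.
Only numpy, scipy, OpenCV 4.12 (cv2) and the standard library are available. Lean on these libraries where they do the work, as an engineer would, in place of code of your own. Each camera call takes 0.05 s, during which the arm holds its last target. There are 200 camera calls.

## Working session

There is one attempt and no reset: what is moved stays moved. The work goes in short steps, each a Python script; the robot and the scene stay as the last script left them, time stands still between calls to the robot, and variables do not carry over. Pictures are saved under pics/ and viewed, about 8 in all and at most 12, crops included, and the job is handed in when it is done.

```bash
ls; mkdir -p pics
cat > h.py <<'E'
import numpy as np, cv2
from scipy.optimize import least_squares
from scipy.spatial.transform import Rotation as R
from bench import manip
def shot(name):
    o=manip.get_obs(); p=manip.read_camera(name)
    h,w=p["image"].shape[:2]; f=h/2/np.tan(np.radians(p["vertical_fov"])/2)
    K=np.array([[f,0,p["cx"]],[0,f,p["cy"]],[0,0,1.]])
    if name=="wrist":
        T=np.eye(4);T[:3,:3]=R.from_rotvec(o["ee_rot"]).as_matrix();T[:3,3]=o["tool_pos"]
        T=T@np.array(p["mount"])
    else:
        T=np.eye(4);A=np.array(p["attitude"],float)
        T[:3,:3]=A if A.shape==(3,3) else R.from_rotvec(A).as_matrix() if A.size==3 else np.nan
        T[:3,3]=p["origin"]
    return dict(p=p,K=K,D=np.array(p["D"],float),T=T)
def save(s,fn,crop=None,scale=1):
    im=s["p"]["image"]
    if crop: im=im[crop[1]:crop[3],crop[0]:crop[2]]
    cv2.imwrite("pics/"+fn,cv2.resize(im[...,::-1],None,fx=scale,fy=scale))
def ray(s,rc):
    u=cv2.undistortPoints(np.array([[[rc[1],rc[0]]]],float),s["K"],s["D"]).ravel()
    d=s["T"][:3,:3]@np.array([u[0],u[1],1]); return s["T"][:3,3],d/np.linalg.norm(d)
def onz(s,rc,z):
    o,d=ray(s,rc); return o+d*(z-o[2])/d[2]
def proj(s,P):
    T=np.linalg.inv(s["T"]); P=np.atleast_2d(np.array(P,float))
    return cv2.projectPoints(P,cv2.Rodrigues(T[:3,:3])[0],T[:3,3],s["K"],s["D"])[0].reshape(-1,2) # col,row
def st(m=""):
    o=manip.get_obs(); print(m,"t%.2f"%o["time"],"p",np.round(o["tool_pos"],4),"F",np.round(o["wrist_force"],2),"w%.4f"%o["grip_width"])
    return o
E
cat > a.py <<'E'
from h import *
o=st(); print(o["ee_rot"])
H=dict(tube_rotor=0,knob_top=.066,drive_seat=.048,spindle_tip=.08,centrifuge=0,lid_hinge=.105,strip_rotor=0,marker=0,safety_glasses=0)
ims=[]
for c in("scene","top"):
    s=shot(c); ims.append(s["p"]["image"]); print(c,s["p"]["origin"],np.round(s["p"]["attitude"],3).tolist(),s["D"])
    for k,z in list(H.items())+[("lid_top",None)]:
        for r in manip.place_of(k,s["p"])[:2]:
            print(k,round(r["score"],2),np.round(r["position"],1), None if z is None else np.round(onz(s,r["position"],z),4))
cv2.imwrite("pics/1.png",cv2.resize(np.vstack(ims)[...,::-1],None,fx=.75,fy=.75))
E
python3 a.py
```

```text
pics
 t0.00 p [ 0.1837 -0.6489  0.2472] F [ 0.43  0.22 -0.31] w0.0852
[-3.10974839e+00 -4.31709349e-01  4.72120383e-04]
scene [-0.37305479  0.86531581  0.67444253] [-0.97, 2.143, -1.371] [-0.06748702  0.          0.          0.          0.        ]
tube_rotor 0.69 [206.5 405.2] [ 0.4854 -0.2881  0.    ]
knob_top 0.58 [187.7 407.2] [ 0.4833 -0.2854  0.066 ]
drive_seat 0.67 [222.1 335.4] [0.4834 0.0196 0.048 ]
spindle_tip 0.61 [212.4 331.8] [0.4865 0.0315 0.08  ]
spindle_tip 0.59 [191.7 320.5] [ 0.6067 -0.0361  0.08  ]
centrifuge 0.96 [237.4 334.2] [0.4849 0.0204 0.    ]
lid_hinge 0.89 [191.4 322. ] [ 0.5644 -0.0028  0.105 ]
strip_rotor 0.55 [264.6 249.2] [0.52   0.2792 0.    ]
marker 0.48 [315.2 267.6] [0.3292 0.3641 0.    ]
safety_glasses 0.83 [207.  275.4] [0.7407 0.0286 0.    ]
lid_top 0.75 [148.4 311.1] None
top [0.37327503 0.00947596 1.05780105] [-2.114, 2.143, -0.161] [0.02846962 0.         0.         0.         0.        ]
tube_rotor 0.78 [217.2 430.6] [ 0.4903 -0.3007  0.    ]
knob_top 0.72 [213.5 435. ] [ 0.493 -0.294  0.066]
drive_seat 0.81 [221.7 321.5] [0.4765 0.0177 0.048 ]
spindle_tip 0.87 [216.  321.1] [0.4888 0.0183 0.08  ]
spindle_tip 0.53 [183.5 331.8] [ 0.5786 -0.0124  0.08  ]
centrifuge 0.87 [216.4 320.9] [0.497  0.0197 0.    ]
lid_hinge 0.6 [184.6 328.6] [ 0.5705 -0.0032  0.105 ]
strip_rotor 0.68 [216.4 236.8] [0.5006 0.2677 0.    ]
strip_rotor 0.46 [182.3 329.8] [ 0.5991 -0.0083  0.    ]
marker 0.77 [279.8 203.2] [0.3195 0.359  0.    ]
lid_top 0.82 [151.6 337.2] None
```

View pics/1.png

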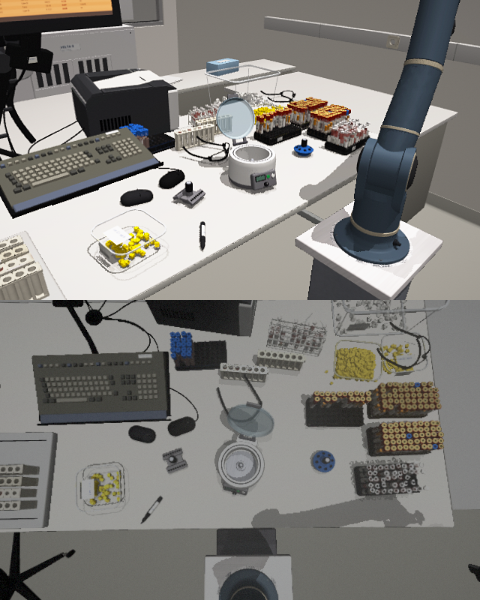

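The scene picture (top half) shows the blue rotor at about (303,147) and the centrifuge at (252,165) with its lid open. In the top view (lower half) the rotor is at (322,461) and the centrifuge at (240,463), with the lid leaning back and to the right. The tube racks are about 12 cm behind the rotor. Next I'll look from close by with the wrist camera.

```bash
cat >> h.py <<'E'
def down(jaw):  # tool pointing down, tool y (jaw axis) at world angle jaw
    yw=jaw+np.pi/2
    return R.from_matrix(np.array([[np.cos(yw),np.sin(yw),0],[np.sin(yw),-np.cos(yw),0],[0,0,-1]]).T).as_rotvec()
def tri(L):
    A=np.zeros((3,3));b=np.zeros(3)
    for o,d in L:
        M=np.eye(3)-np.outer(d,d);A+=M;b+=M@o
    p=np.linalg.solve(A,b); return p,[round(1e3*np.linalg.norm(np.cross(p-o,d)),1) for o,d in L]
E
cat > b.py <<'E'
from h import *
import pickle
out=[];ims=[]
def look(pos,jaw,names,tag):
    manip.movep(pos,down(jaw)); manip.pause(.2); s=shot("wrist"); s["tag"]=tag; s["det"]={}
    for n in names:
        r=manip.place_of(n,s["p"]); s["det"][n]=[(q["score"],q["position"]) for q in r[:2]]
        for q in r[:2]: print(tag,n,round(q["score"],2),np.round(q["position"],1))
    for n in ("tube_rotor",) if "knob_top" in names else ():
        r=manip.outline_of(n,s["p"]); s["out"]=r[0]["pixels"] if r else None
    out.append(s); ims.append(s["p"]["image"])
C=["drive_seat","spindle_tip","lid_hinge","lid_top","centrifuge"]; K=["knob_top","tube_rotor"]
look([.44,-.26,.30],-.5,K,"r1"); 
print("mount",np.round(out[0]["p"]["mount"],3).tolist(),np.round(out[0]["K"],1).tolist(),out[0]["D"])
look([.40,.0,.38],0.,C,"c1"); look([.44,.05,.38],0.,C,"c2"); look([.47,-.31,.27],-.5,K,"r2")
H=dict(tube_rotor=0,knob_top=.066,drive_seat=.048,spindle_tip=.08,lid_hinge=.105,centrifuge=0)
for n in C+K:
    L=[ray(s,s["det"][n][0][1]) for s in out if s["det"].get(n)]
    if len(L)>1: print(n,*tri(L))
    if n in H:
        for s in out:
            if s["det"].get(n): print("   ",s["tag"],np.round(onz(s,s["det"][n][0][1],H[n]),4))
pickle.dump(out,open("b.pkl","wb"))
cv2.imwrite("pics/2.png",cv2.resize(np.vstack([np.hstack([ims[0],ims[1]]),np.hstack([ims[3],ims[2]])])[...,::-1],None,fx=.62,fy=.62))
o=st(); print(o["joint_positions"])
E
python3 b.py
```

```text
r1 tube_rotor 0.92 [162.8 361.9]
mount [[-0.001, -0.947, -0.322, 0.084], [1.0, -0.0, -0.001, -0.001], [0.0, -0.322, 0.947, -0.125], [0.0, 0.0, 0.0, 1.0]] [[286.2, 0.0, 317.5], [0.0, 286.2, 197.9], [0.0, 0.0, 1.0]] [-0.00246657  0.          0.          0.          0.        ]
c1 drive_seat 0.81 [140.8 370.2]
c1 spindle_tip 0.62 [145.2 370.4]
c1 lid_hinge 0.81 [162.9 437.7]
c1 lid_top 0.56 [199.2 532.1]
c1 centrifuge 0.61 [137.1 365.2]
c2 spindle_tip 0.69 [176.  341.3]
c2 lid_hinge 0.61 [196.7 405.9]
c2 centrifuge 0.77 [168.  343.5]
r2 knob_top 0.6 [157.6 329.6]
r2 tube_rotor 0.84 [144.5 326.9]
    c1 [0.4821 0.0226 0.048 ]
spindle_tip [0.47675386 0.0206964  0.07412264] [np.float64(1.7), np.float64(1.7)]
    c1 [0.477  0.0204 0.08  ]
    c2 [0.475  0.0234 0.08  ]
lid_hinge [ 5.67463422e-01 -3.05961688e-04  1.09214419e-01] [np.float64(0.1), np.float64(0.1)]
    c1 [ 0.5692 -0.0011  0.105 ]
    c2 [ 0.5689 -0.0018  0.105 ]
centrifuge [0.48132099 0.02320448 0.01744021] [np.float64(2.8), np.float64(2.8)]
    c1 [0.4817 0.0227 0.    ]
    c2 [0.4853 0.0176 0.    ]
    r2 [ 0.4921 -0.2968  0.066 ]
tube_rotor [ 0.49417325 -0.28679956  0.03663239] [np.float64(1.3), np.float64(1.3)]
    r1 [ 0.4945 -0.297   0.    ]
    r2 [ 0.4938 -0.2913  0.    ]
 t7.46 p [ 0.4702 -0.3097  0.2702] F [-0.61  0.88  0.3 ] w0.0854
[ 0.89726914  0.30730318 -0.48677295  1.75581895  0.15822492  1.11692941
 -0.13907359]
```

View pics/2.png

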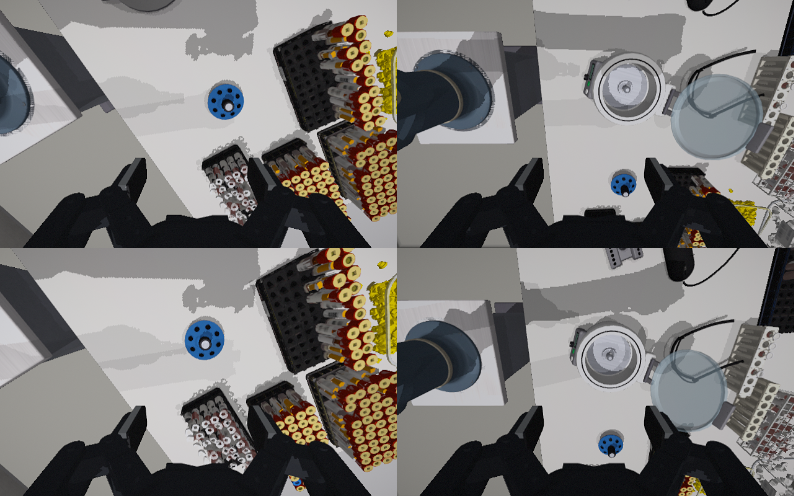

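The picture shows four wrist views: the rotor at left in clear space, and the centrifuge with its lid leaning back at right. Next I'll hover so that each target lies on the camera axis. I'll look at the rotor from two opposite tool yaws, which cancels the mount bias.

```bash
cat > c.py <<'E'
from h import *
import pickle
out=[];ims=[]
def look(xy,zt,jaw,name,tag):
    manip.movep([*xy,zt+.14],down(jaw)); manip.pause(.25); s=shot("wrist"); s.update(tag=tag,name=name,zt=zt,jaw=jaw)
    o=st(tag); s["tcp"]=o["tool_pos"]; print(np.round(o["joint_positions"],2))
    for n in name:
        for q in manip.place_of(n,s["p"])[:2]: print(tag,n,round(q["score"],2),np.round(q["position"],1),np.round(onz(s,q["position"],zt),4))
    out.append(s); c=s["p"]["image"][70:330,190:450].copy(); ims.append(cv2.resize(c,None,fx=1.5,fy=1.5,interpolation=cv2.INTER_CUBIC))
az=-.54; J=.04+np.pi/2
look([.4925,-.2945],.066,J-np.pi,["knob_top"],"r-")
look([.4925,-.2945],.066,J,["knob_top"],"r+")
look([.483,.0200],.08,J,["spindle_tip","lid_hinge"],"c+")
pickle.dump(out,open("c.pkl","wb"))
cv2.imwrite("pics/3.png",np.hstack([cv2.resize(i,(266,266)) for i in ims])[...,::-1])
big=np.hstack([ims[1],ims[2]]); cv2.imwrite("pics/4.png",big[...,::-1])
E
python3 c.py
```

```text
r- t8.74 p [ 0.4925 -0.2947  0.2063] F [-0.62 -0.35 -0.08] w0.0851
[ 0.7   0.36 -0.3   1.81  0.13  0.98 -1.18]
r- knob_top 0.74 [190.1 319.6] [ 0.4925 -0.2957  0.066 ]
r+ t9.34 p [ 0.4925 -0.2945  0.206 ] F [ 0.55 -0.51 -0.06] w0.0855
[ 0.7   0.36 -0.3   1.81  0.13  0.98 -1.18]
r+ knob_top 0.74 [190.4 319.4] [ 0.4922 -0.2951  0.066 ]
c+ t11.62 p [0.483  0.0198 0.22  ] F [-0.26 -0.1  -0.26] w0.0852
[ 0.81  0.41 -1.16  1.96  0.43  1.05  1.06]
c+ spindle_tip 0.8 [187.7 318.7] [0.479  0.0218 0.08  ]
c+ lid_hinge 0.36 [186.4 314.6] [0.4778 0.0178 0.08  ]
```

View pics/4.png

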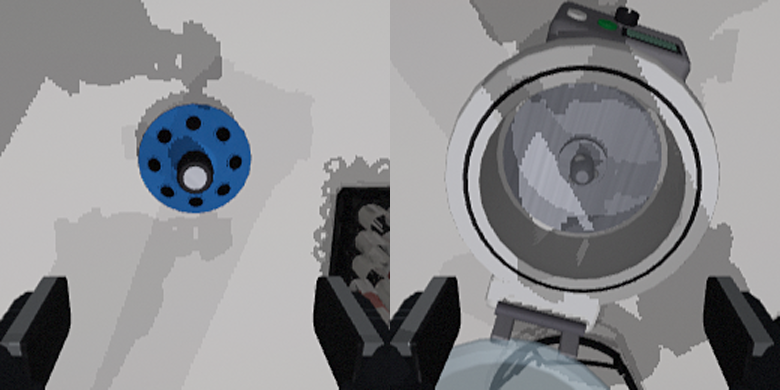

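Left crop: the knob top is at about (320,189) in full-image pixels. Right crop: the spindle tip is at about (319,187), and the dark ring on the rim suits a circle fit. I'll refine both numerically.

```bash
cat > d.py <<'E'
from h import *
import pickle
out=pickle.load(open("c.pkl","rb"))
for s in out:
    print(s["tag"],"tool x dir (from cam down axis)",np.round(-s["T"][:3,1],2))
    im=s["p"]["image"]; g=cv2.cvtColor(im,cv2.COLOR_RGB2GRAY)
    def circ(P):
        A=np.c_[2*P[:,:2],np.ones(len(P))]; w=np.ones(len(P),bool)
        for _ in range(8):
            c=np.linalg.lstsq(A[w],(P[w,:2]**2).sum(1),rcond=None)[0]; r=np.sqrt(c[2]+c[0]**2+c[1]**2)
            e=np.abs(np.linalg.norm(P[:,:2]-c[:2],axis=1)-r); w=e<max(.0008,2*np.median(e))
        return np.round(c[:2],4),round(r,4),w.sum(),round(1e3*e[w].mean(),2)
    def plane(px,z): return np.array([onz(s,(y,x),z) for x,y in px])
    if s["tag"][0]=="r":
        # bright disc on the knob
        c=im[150:230,280:360].astype(int); m=((c.min(2)>150)).astype(np.uint8)
        hsv=cv2.cvtColor(im,cv2.COLOR_RGB2HSV); b=cv2.inRange(hsv,(100,120,40),(125,255,255))
        n,l,sta,cen=cv2.connectedComponentsWithStats(b); i=1+np.argmax(sta[1:,4])
        px=cv2.convexHull(np.argwhere(l==i)[:,::-1].astype(np.int32))[:,0]
        for z in (.005,.015,.025): print(" blue hull z",z,circ(plane(px,z)))
        box=sta[i]; sub=g[box[1]:box[1]+box[3],box[0]:box[0]+box[2]]
        # bright disc enclosed by the blue hull
        M=np.zeros_like(g); cv2.fillConvexPoly(M,px,1); M=cv2.erode(M,np.ones((9,9)))
        mm=((im.min(2)>110)&(M>0)).astype(np.uint8); n,l,sta,cen=cv2.connectedComponentsWithStats(mm)
        for k in range(1,n):
            if sta[k,4]>15: print(" disc",sta[k],np.round(cen[k],1),np.round(onz(s,cen[k][::-1],.066),4))
    else:
        c0=proj(s,[.480,.021,.105])[0]; px=[]
        for a in np.radians(np.arange(0,360,2)):
            d=np.array([np.cos(a),np.sin(a)]); rr=np.arange(62,90,.25)
            q=(c0+rr[:,None]*d).astype(np.float32); v=cv2.remap(g,q[:,0].reshape(1,-1),q[:,1].reshape(1,-1),1)[0].astype(float)
            k=np.argmin(v-cv2.blur(v.reshape(1,-1),(41,1))[0]); px.append(q[k])
        for z in (.10,.105): print(" ring z",z,circ(plane(px,z)))
        for p in ([.48,.021,.08],[.48,.021,.048]): print(p,proj(s,p))
s=out[2]; im=s["p"]["image"][150:220,280:350]; a=cv2.resize(im,None,fx=7,fy=7,interpolation=cv2.INTER_CUBIC)
cv2.imwrite("pics/5.png",a[...,::-1])
E
python3 d.py
```

```text
r- tool x dir (from cam down axis) [ 0.95  0.04 -0.32]
 blue hull z 0.005 (array([ 0.4902, -0.2955]), np.float64(0.0437), np.int64(38), np.float64(0.13))
 blue hull z 0.015 (array([ 0.4928, -0.2953]), np.float64(0.0423), np.int64(38), np.float64(0.13))
 blue hull z 0.025 (array([ 0.4954, -0.2952]), np.float64(0.041), np.int64(38), np.float64(0.13))
 disc [312 181  16  15 185] [319.2 188.1] [ 0.4945 -0.2953  0.066 ]
r+ tool x dir (from cam down axis) [ 0.95  0.04 -0.32]
 blue hull z 0.005 (array([ 0.4901, -0.2955]), np.float64(0.0437), np.int64(39), np.float64(0.12))
 blue hull z 0.015 (array([ 0.4927, -0.2953]), np.float64(0.0423), np.int64(39), np.float64(0.12))
 blue hull z 0.025 (array([ 0.4953, -0.2951]), np.float64(0.041), np.int64(39), np.float64(0.11))
 disc [312 181  16  16 189] [319.6 188.2] [ 0.4945 -0.2952  0.066 ]
c+ tool x dir (from cam down axis) [-0.95 -0.04 -0.32]
 ring z 0.1 (array([0.4806, 0.0212]), np.float64(0.0701), np.int64(178), np.float64(0.3))
 ring z 0.105 (array([0.4789, 0.0211]), np.float64(0.0687), np.int64(178), np.float64(0.29))
[0.48, 0.021, 0.08] [[317.82585881 188.6737704 ]]
[0.48, 0.021, 0.048] [[317.79329594 179.99857037]]
```

View pics/5.png

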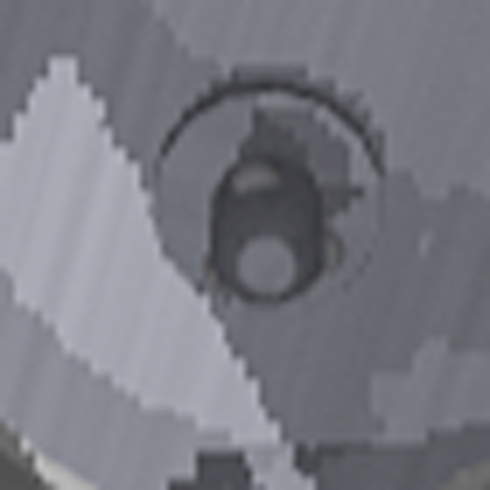

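Picture 5: the spindle tip disc sits at about (317.5,187) in full-image pixels. movep chose the half-turn itself, so the rotor and the centrifuge were seen from opposite yaws. I'll turn joint 7 by π at both places to remove the mount bias.

```bash
cat > e.py <<'E'
from h import *
import pickle
out=[]
q=np.array(manip.get_obs()["joint_positions"]); q[6]-=np.pi
manip.move_j(q); manip.pause(.25); s=shot("wrist"); s["tag"]="c-"; out.append(s); st("c-")
for n,z in (("spindle_tip",.08),("lid_hinge",.105),("drive_seat",.048)):
    for r in manip.place_of(n,s["p"])[:1]: print(n,round(r["score"],2),np.round(r["position"],1),np.round(onz(s,r["position"],z),4))
J=.04+np.pi/2
q=np.array(manip.inverse_kinematics([.4940,-.2950,.206],down(J))); print(np.round(q,2))
if q[6]<0: q[6]+=np.pi
manip.move_j(q); manip.pause(.25); s=shot("wrist"); s["tag"]="r+"; out.append(s); st("r+"); print(np.round(-s["T"][:3,1],2))
for r in manip.place_of("knob_top",s["p"])[:1]: print(round(r["score"],2),np.round(r["position"],1),np.round(onz(s,r["position"],.066),4))
pickle.dump(out,open("e.pkl","wb"))
E
python3 e.py
sed -e 's/c.pkl/e.pkl/' -e '/^s=out\[2\]/,$d' d.py > d2.py
cat >> d2.py <<'E'
s=out[0]; c=np.round(proj(s,[.482,.021,.075])[0]).astype(int); print("crop centre",c)
im=s["p"]["image"][c[1]-35:c[1]+35,c[0]-35:c[0]+35]; cv2.imwrite("pics/6.png",cv2.resize(im,None,fx=7,fy=7,interpolation=cv2.INTER_CUBIC)[...,::-1])
E
python3 d2.py
```

```text
c- t14.68 p [0.483  0.0199 0.22  ] F [0.28 0.65 0.27] w0.0854
spindle_tip 0.64 [197.  312.9] [0.4757 0.0253 0.08  ]
lid_hinge 0.97 [ 94.4 354. ] [ 0.5709 -0.0043  0.105 ]
drive_seat 0.59 [184.  317.4] [0.4799 0.0211 0.048 ]
[ 1.28  0.63 -1.18  1.78  0.63  1.17  1.52]
r+ t18.14 p [ 0.494  -0.2949  0.206 ] F [ 0.33 -0.52  1.05] w0.0852
[-0.95 -0.04 -0.32]
0.71 [194.9 317.8] [ 0.4974 -0.2934  0.066 ]
c- tool x dir (from cam down axis) [ 0.95  0.04 -0.32]
 ring z 0.1 (array([0.4773, 0.0207]), np.float64(0.0701), np.int64(175), np.float64(0.29))
 ring z 0.105 (array([0.4791, 0.0208]), np.float64(0.0687), np.int64(176), np.float64(0.29))
[0.48, 0.021, 0.08] [[317.49706254 193.00586004]]
[0.48, 0.021, 0.048] [[317.50301052 183.91677771]]
r+ tool x dir (from cam down axis) [-0.95 -0.04 -0.32]
 blue hull z 0.005 (array([ 0.4991, -0.2952]), np.float64(0.0436), np.int64(36), np.float64(0.15))
 blue hull z 0.015 (array([ 0.4964, -0.2953]), np.float64(0.0423), np.int64(36), np.float64(0.14))
 blue hull z 0.025 (array([ 0.4936, -0.2953]), np.float64(0.041), np.int64(36), np.float64(0.14))
 disc [309 185  15  15 184] [315.9 192. ] [ 0.4945 -0.2954  0.066 ]
crop centre [318 190]
```

View pics/6.png

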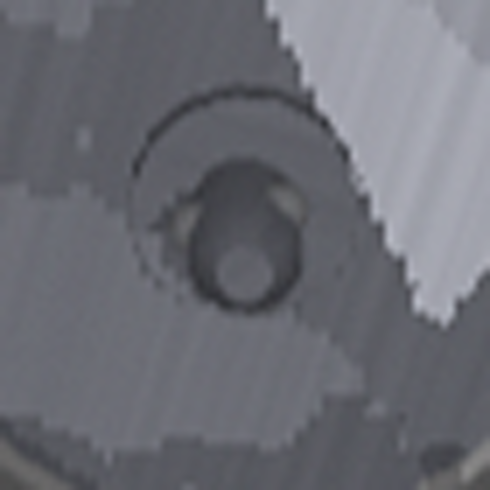

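Both yaws agree: the spindle axis is at (0.479, 0.021), the knob at (0.4945, -0.2953), and the mount bias is negligible. The hinge lies along a yaw of about -0.27 rad. Now I'll grasp.

```bash
cat > f.py <<'E'
from h import *
J=.04+np.pi/2
manip.command_gripper(.055,60)
manip.move_l([.4945,-.2953,.10]); manip.move_l([.4945,-.2953,.0570],rate=.08,until_force=6); o=st("low")
manip.command_gripper(0.,60); st("grip")
manip.move_l([.4945,-.2953,.21],rate=.12); manip.pause(.2); st("lift")
manip.move_l([.479,.021,.21],rate=.18); manip.pause(.3); o=st("above"); print(np.round(o["joint_positions"],2))
s=shot("scene"); a=s["p"]["image"][100:280,260:460]; s=shot("wrist"); b=s["p"]["image"]
cv2.imwrite("pics/7.png",np.hstack([cv2.resize(a,(444,400)),cv2.resize(b[:,140:500],(360,400))])[...,::-1])
E
python3 f.py
```

```text
low t20.14 p [ 0.4947 -0.2951  0.0569] F [-0.11  0.11  0.07] w0.0549
grip t20.53 p [ 0.4949 -0.2957  0.0576] F [-1.21 -1.2   4.68] w0.0224
lift t22.16 p [ 0.4943 -0.2952  0.2095] F [-0.47 -0.11 -3.55] w0.0219
above t24.37 p [0.4791 0.0207 0.21  ] F [ 0.35  0.04 -2.96] w0.0218
[ 0.85  0.46 -1.25  1.98  0.51  1.06  0.99]
```

View pics/7.png

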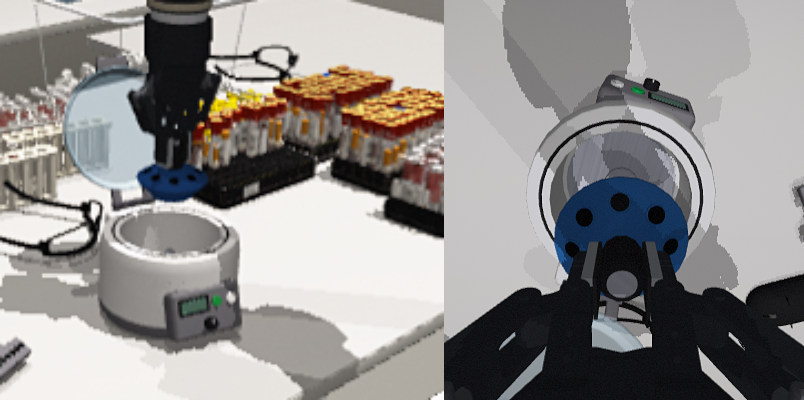

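The rotor hangs level in the jaws, held by the knob (wrist picture at about (622,285)), centred above the chamber, and weighs about 0.33 kg. Next come the check of the knob in the hand and then insertion in force-guarded stages.

```bash
cat > g.py <<'E'
from h import *
s=shot("wrist"); print("knob in hand",np.round(onz(s,(285,318),.2187),4))
for r in manip.place_of("knob_top",s["p"])[:1]: print(round(r["score"],2),np.round(r["position"],1),np.round(onz(s,r["position"],.2187),4))
hz=.1053
manip.move_l([.479,.021,hz+.036],rate=.12); manip.pause(.15); st("tip")
print(manip.move_l([.479,.021,hz+.018],rate=.03,until_force=5)); manip.pause(.1); o=st("pre")
E
python3 g.py
```

```text
knob in hand [0.479  0.0221 0.2187]
0.73 [287.6 320.6] [0.4804 0.0234 0.2187]
tip t25.44 p [0.4796 0.0212 0.1421] F [ 0.1   0.37 -2.87] w0.0219
False
pre t26.29 p [0.479  0.0212 0.1234] F [-0.39 -0.62 -3.67] w0.0219
```

```bash
cat > k.py <<'E'
from h import *
for z in (.1153,.1083):
    print(manip.move_l([.479,.021,z],rate=.025,until_force=22)); st()
print(manip.move_l([.479,.021,.1023],rate=.02,until_force=12)); manip.pause(.1); st("end")
E
python3 k.py
```

```text
False
 t26.76 p [0.4794 0.0209 0.1156] F [ 0.45 -0.92  0.92] w0.0224
False
 t27.19 p [0.4785 0.0206 0.1073] F [  1.54  -1.37 -10.24] w0.0219
True
end t27.54 p [0.479  0.021  0.1055] F [-0.56 -0.81  6.39] w0.0223
```

It snapped: the force reversed at z≈0.107, and it reached the hard stop at 0.1055, where home was expected. Now the proof pull. The hanging rotor reads about -3.2 N, so I'll aim for about -14.3 N on the wrist. That is roughly 11 N on the lock and 14 N at the hand, so near 12 N by either reading.

```bash
cat > l.py <<'E'
from h import *
def F(n=4):
    v=[]
    for _ in range(n): manip.pause(.02); o=manip.get_obs(); v.append(o["wrist_force"][2])
    return np.mean(v),o["tool_pos"][2],o["time"]
z=.1055; log=[]
def go(z): manip.move_l([.479,.021,z],rate=.005)
f,p,t=F(); log.append((z,f,p,t))
while f>-13.6 and z<.1125:
    z+= .0003 if f>-6 else .00012
    go(z); f,p,t=F(); log.append((z,f,p,t))
t0=t
while t-t0<1.15:
    if f<-15.3: z-=.0001; go(z)
    elif f>-13.3: z+=.0001; go(z)
    f,p,t=F(6); log.append((z,f,p,t))
for a in log: print("z%.4f F%.1f p%.4f t%.2f"%a)
E
python3 l.py
```

```text
z0.1055 F5.6 p0.1055 t27.61
z0.1058 F-2.6 p0.1056 t28.25
z0.1061 F-3.6 p0.1059 t28.57
z0.1064 F-4.1 p0.1063 t28.88
z0.1067 F-4.5 p0.1066 t29.20
z0.1070 F-5.7 p0.1069 t29.52
z0.1073 F-6.9 p0.1072 t29.83
z0.1074 F-8.1 p0.1073 t30.15
z0.1075 F-8.8 p0.1075 t30.47
z0.1077 F-10.2 p0.1076 t30.78
z0.1078 F-11.1 p0.1077 t31.10
z0.1079 F-12.4 p0.1078 t31.42
z0.1080 F-13.2 p0.1079 t31.73
z0.1081 F-14.9 p0.1080 t32.05
z0.1081 F-14.5 p0.1080 t32.15
z0.1081 F-14.7 p0.1080 t32.25
z0.1081 F-15.1 p0.1081 t32.35
z0.1081 F-15.2 p0.1081 t32.45
z0.1081 F-15.1 p0.1081 t32.55
z0.1081 F-15.4 p0.1081 t32.65
z0.1080 F-14.6 p0.1080 t33.00
z0.1080 F-14.5 p0.1080 t33.10
z0.1080 F-14.4 p0.1080 t33.20
```

The lock held about 11.5 N net for 1.15 s with 2.5 mm of travel. Next I'll unload, let go, and go over the lid to push it from behind.

```bash
cat > m.py <<'E'
from h import *
manip.move_l([.479,.021,.1057],rate=.01); st("unloaded")
manip.command_gripper(.048); st("open")
manip.move_l([.479,.021,.16],rate=.08); st("clear")
s=shot("wrist"); a=s["p"]["image"]
manip.move_l([.479,.021,.42],rate=.25)
s=shot("scene"); b=s["p"]["image"][100:280,260:460]
cv2.imwrite("pics/8.png",np.hstack([cv2.resize(b,(444,400)),a[:,140:500]])[...,::-1])
for r in manip.place_of("tube_rotor",s["p"])[:1]: print(r["score"],np.round(onz(s,r["position"],.048),4))
for x in (.215,.045):
    p=[.479+.964*x,.021-.2655*x,.268]; q=manip.inverse_kinematics(p,down(.04+np.pi/2)); print(x,None if q is None else np.round(q,2))
E
python3 m.py
```

```text
unloaded t33.58 p [0.4795 0.0216 0.1065] F [-0.86 -3.5  -0.84] w0.0223
open t33.95 p [0.4794 0.0219 0.1062] F [ 0.58 -0.99 -0.68] w0.0481
clear t34.77 p [0.4787 0.0207 0.1598] F [-0.44 -0.21 -0.18] w0.0479
0.63 [0.491  0.0093 0.048 ]
0.215 [ 0.63  0.71 -1.09  1.44  0.63  1.37  1.13]
0.045 [ 0.82  0.44 -1.19  1.82  0.44  1.18  1.1 ]
```

View pics/8.png

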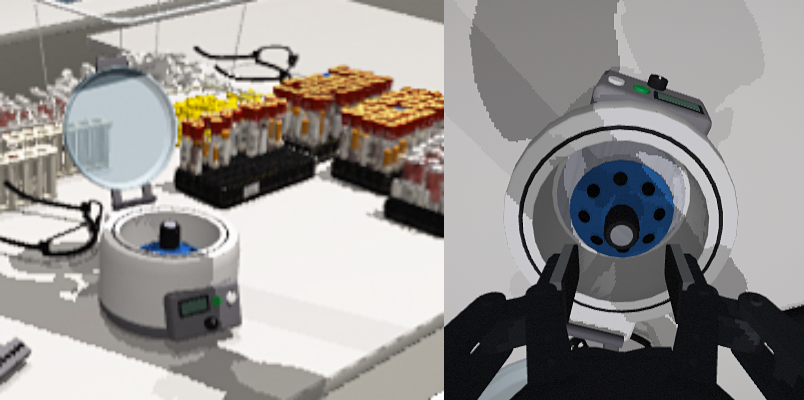

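Picture 8: the rotor sits level on the spindle at (625,210), with the jaws clear and the lid still open. Now the lid.

```bash
cat > n.py <<'E'
from h import *
P=lambda x,z:[.479+.964*x,.021-.2655*x,z]
manip.command_gripper(0.)
manip.move_l(P(.215,.42),rate=.22); print(manip.move_l(P(.215,.268),rate=.15,until_force=6)); st("behind")
print(manip.move_l(P(.045,.268),rate=.12,until_force=10)); st("swept")
manip.pause(.3); manip.move_l(P(.06,.40),rate=.2); manip.pause(1.0); st("up")
s=shot("scene"); b=s["p"]["image"][100:280,200:460]; t=shot("top"); c=t["p"]["image"][130:330,180:480]
cv2.imwrite("pics/9.png",np.hstack([cv2.resize(b,(433,300)),cv2.resize(c,(367,245))[0:245] if 0 else cv2.resize(c,(367,300))])[...,::-1])
for n in("lid_top","strip_rotor","marker","safety_glasses"):
    for k in(s,t):
        for r in manip.place_of(n,k["p"])[:1]: print(n,round(r["score"],2),np.round(r["position"],1),np.round(onz(k,r["position"],.125 if n=="lid_top" else 0),4))
print("expected lid_top shut",P(.094-.125,.125))
E
python3 n.py
```

```text
False
behind t38.92 p [ 0.6868 -0.0358  0.2693] F [ 0.52 -0.67 -0.19] w0.0003
True
swept t39.52 p [ 0.6484 -0.0245  0.2699] F [1.37 0.48 2.09] w0.0005
up t41.85 p [0.5368 0.005  0.4   ] F [-0.24 -0.76 -0.29] w-0.0001
lid_top 0.73 [146.5 314. ] [ 0.8249 -0.2018  0.125 ]
strip_rotor 0.77 [265.6 251.5] [0.5126 0.2775 0.    ]
strip_rotor 0.97 [213.6 236.3] [0.509  0.2694 0.    ]
marker 0.65 [316.3 269. ] [0.3243 0.3641 0.    ]
marker 0.76 [277.8 200.1] [0.3253 0.3681 0.    ]
safety_glasses 0.77 [205.1 277.2] [0.7479 0.016  0.    ]
expected lid_top shut [0.44911599999999996, 0.0292305, 0.125]
```

View pics/9.png

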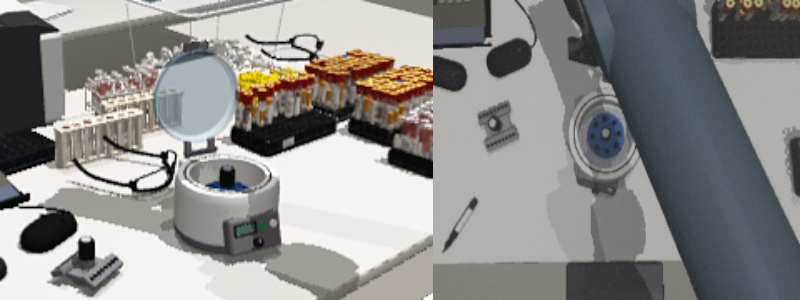

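Picture 9: the sweep stopped early on a force transient. The lid is still up at about (197,95), and the rotor and the other things haven't moved. I'll repeat it slower and without the tight stop, logging the force.

```bash
cat > n2.py <<'E'
from h import *
P=lambda x,z:[.479+.964*x,.021-.2655*x,z]
manip.move_l(P(.215,.42),rate=.25); manip.move_l(P(.215,.268),rate=.18); st("behind")
for x in (.19,.165,.14,.115):
    r=manip.move_l(P(x,.268),rate=.07,until_force=18); st("x%.3f %s"%(x,r))
    if r: break
E
python3 n2.py
```

```text
behind t44.12 p [ 0.6867 -0.0357  0.2696] F [0.87 0.22 0.71] w0.0002
x0.190 False t44.62 p [ 0.6623 -0.0296  0.2685] F [-0.02  0.37  0.41] w0.0002
x0.165 False t45.13 p [ 0.6381 -0.023   0.2682] F [-0.27 -0.68 -0.46] w-0.0001
x0.140 False t45.64 p [ 0.6139 -0.0163  0.2682] F [0.39 1.21 0.22] w0.0003
x0.115 False t46.15 p [ 0.5896 -0.0096  0.2681] F [ 0.68 -0.29  0.  ] w-0.0002
```

```bash
cat > n3.py <<'E'
from h import *
P=lambda x,z:[.479+.964*x,.021-.2655*x,z]
for x in (.08,.045):
    r=manip.move_l(P(x,.268),rate=.07,until_force=18); st("x%.3f %s"%(x,r))
    if r: break
manip.pause(.2); manip.move_l(P(.06,.40),rate=.2); manip.pause(.8); st("up")
s=shot("scene"); b=s["p"]["image"][100:280,200:460]
cv2.imwrite("pics/10.png",cv2.resize(b,(650,450))[...,::-1])
for r in manip.place_of("lid_top",s["p"])[:1]: print(round(r["score"],2),np.round(r["position"],1),np.round(onz(s,r["position"],.125),4))
E
python3 n3.py
```

```text
x0.080 False t46.80 p [ 5.561e-01 -4.000e-04  2.682e-01] F [-0.57 -0.63 -0.2 ] w0.0001
x0.045 False t47.45 p [0.5225 0.0088 0.2682] F [ 0.36 -0.45  0.42] w-0.0002
up t49.27 p [0.5368 0.0051 0.4   ] F [-0.43 -0.66  0.82] w0.0002
0.59 [201.7 343.4] [0.4478 0.0286 0.125 ]
```

View pics/10.png

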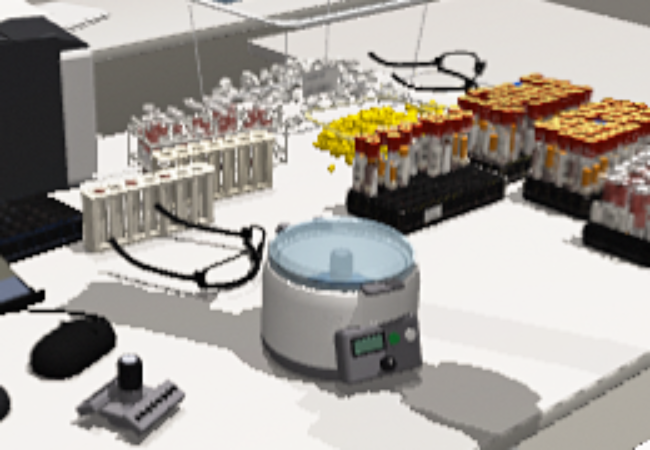

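Picture 10: the lid lies flat and shut at (340,250) over the seated rotor, and the lid-top point is within 2 mm of its shut position. The other things look undisturbed and the arm is clear, so I'll hand in.

```bash
python3 -c "
from h import *
st(); print(manip.finish_job())"
```

```text
t49.37 p [0.5368 0.0051 0.4   ] F [-0.23  0.09 -0.19] w-0.0002
the job is handed in; nothing more can be done
None
```

The blue rotor is locked on the spindle, the lock held the pull test, the lid is shut, and the job was handed in at 49.4 s of the 61 s allowed.

- **Fitting:** I took the rotor by its knob and pressed it on gently. It snapped home to the hard stop at the expected height, within about 1 mm, with roughly 10 N of press at the end.
- **Pull test:** I raised the pull slowly over about 4 s. The wrist read 14.4 to 15.4 N for about 1.15 s, and about 3.2 N of that was the rotor's own weight. The lock itself therefore carried about 11 to 12 N. It rose about 2.5 mm from the stop and held.
- **Lid:** The first push stopped early because my force guard tripped at 10 N, and the lid stayed up. A slower second push shut it. In the last picture the lid lies flat, with its top point within 2 mm of where it should be.
- **Other things:** The strip rotor, marker and glasses look undisturbed in the pictures. Their detected positions differ by about 5 to 15 mm between readings, which is about the scatter between the cameras, so those numbers do not prove it more closely. The arm was clear of everything at hand-in.

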